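# Lock a hammer-head clamp post into the slotted rail of a welding plate

### The job

Take the hammer-head post lying on the steel welding plate, stand it upright on its head on the plate clear of the rail, and let go of it. Then take it again from above, put its head lengthwise through the slot near the middle of the slotted rail, push it down against the spring, give it a quarter turn so that the head lies across the slot and catches under the lips, and leave it there, sprung up against the lips and upright. Do not shift the other things on the table.

Things in the scene. Friction and masses are not known exactly. Their poses are not given: they have to be found in the camera images.
- post: Hammer-head post, a plain steel T 150 mm long, 0.32 to 0.48 kg. Cross head 60 x 22 mm, 14 mm thick along the post; round neck 20 mm wide, 46 mm long; square grip 22 x 22 mm, 90 mm long. Origin at mid-length on the axis, centre of mass 7 mm nearer the head; z from head to grip end, x along the head's 60 mm, y across. At first it lies flat on the plate, axis 11 mm above it, y upright.
- post_foot (a point): The middle of the head's end face, 75 mm from the post's origin, axes as the post's. It rests on the plate when the post stands on its head. When the head has caught under the lips it lies 28 mm above the rail's underside (post origin 103 mm).
- rail: Slotted rail fixed on the plate's left or right half; side, place and yaw vary. A foot plate 300 x 100 x 4 mm with a steel channel on it, open upward, 240 mm long, 80 wide, closed at its ends, top 50 mm above the rail's underside. Origin: centre of the foot plate's underside; x along the slot, y across, z up. Under the lips the channel is 70 mm wide: the head can turn there either way.
- slot_nominal (a point): Point 50 mm above the rail's origin, level with the lips' top, axes as the rail's. The channel is clamped up to 6 mm to either side of it (rail y), which no reading tells: find the slot by touch or sight. Slot 25 mm wide, 240 mm long; lips 8 mm thick (underside 42 mm above the rail's origin). The post's neck turns in it; its square grip must stay above.
- strip (a joint): Sprung strip filling the channel's floor, m, 0 at rest (top 36 mm above the rail's origin), negative when pushed down, stop at -0.020. It pushes up with 7 N plus 0.3 N per mm, so a head just lowered in stays between the lips and cannot turn; it turns from -0.010 on (-0.015 is ample). Turned and let up, it is held at -0.008.
- plate: Dark drilled steel plate on the table, fixed, 560 mm (x) by 1000 mm (y), top 12 mm above the table; origin: centre of its underside. Its 18 mm holes do not matter. Post and rail lie on its left and right halves; between them, about 0.45 to 0.6 m straight ahead of the robot, it is clear for standing the post.
- tube: Bystander, loose: dark box section 100 x 60 x 60 mm beyond the rail's far end. Origin under its centre.
- plug_a: Bystander, loose: steel disc 36 mm across, 20 mm high, about 0.65 m ahead of the robot. Origin under its centre.
- plug_b: Bystander, loose: a like disc, about 0.74 m ahead. Origin under its centre.
- stud: Bystander, loose: steel stud 87 mm long with a 28 mm square head, lying about 0.39 m ahead of the robot; not the post. Origin under its middle.

How it is judged (in metres and radians):
On the way, in this order (a step that is already met when the one before it is completed fails the run):
1. the post stands upright on its head on the plate, clear of the rail, let go and at rest (angle between post's own z axis and vertical below 0.1 rad and linear speed of post below 0.02 m/s and angular speed of post below 0.2 rad/s and height (world z) of post between 0.082 and 0.092 m and contact force between post and the fingers below 0.1 N and contact force between post and rail below 0.1 N), for 0.2 s.
2. the head has gone lengthwise through the slot and been pushed down below the lips (z of post in the frame of rail below 0.1025 m and y of post in the frame of rail between -0.015 and 0.015 m and x of post in the frame of rail between -0.09 and 0.09 m and angle between the x axis of post and the x axis of rail, either way round below 0.35 rad), for 0.05 s.
At the end, for the whole second after the job is handed in: The post stands in the rail within 40 mm of its middle along the slot and 15 mm across, its head across the slot (within 0.3 rad of square), up against the lips (origin 99 to 106 mm above the rail's), upright within 0.1 rad, let go and at rest (z of post in the frame of rail between 0.099 and 0.106 m and x of post in the frame of rail between -0.04 and 0.04 m and y of post in the frame of rail between -0.015 and 0.015 m and angle between the x axis of post and the y axis of rail, either way round below 0.3 rad and angle between post's own z axis and vertical below 0.1 rad and linear speed of post below 0.02 m/s and angular speed of post below 0.2 rad/s); the robot touches nothing.
It fails at once if a bystander is shifted by more than 40 mm (distance of any of tube, plug_a, plug_b, stud from where it was at the start of the episode above 0.04 m).
It also fails if it takes over 72 s, if anything falls off the work surface, if the arm or the gripper's body presses on something with over 40 N, if the wrist force passes 120 N, or if a joint passes its speed limit or range.

### The arm

A 6-joint arm with a two-finger parallel gripper is mounted at the origin on the work surface. World frame = base frame: x ahead of the robot, y to its left, z up, the work surface at z = 0. Lengths are in m, angles in degrees, forces in N, time in s.
With the tool pointing down it reaches from about 0.25 to 0.85 m from the base axis. Payload 12.5 kg.
Tool frame: the origin (TCP) lies midway between the tips of the shut fingers; the grasp point (between the pads) lies 19 mm behind it; z points along the fingers, y is the direction in which the jaws open and shut (so a half turn about z gives the same grasp; the last joint's range is limited). The gripper opens to 93 mm and grips with 3 to 60 N. Pads are 15 mm wide; open, the fingers measure 128 mm over their backs; the gripper's body (75 mm by 188 mm) begins 65 mm behind the grasp point.
Start: joints at [64.309, 20.094, 94.641, -0, 65.266, -4.847], TCP at [0.196, 0.514, 0.219] pointing down, gripper open.
Joint ranges: [-157.81, 157.81], [-45, 120.19], [0.68, 151.7], [-89.99, 269.99], [4.06, 180], [-164.3, 164.3]. Speed limits (degrees/s): [127.2, 127.2, 159.86, 180, 180, 180].

### API

Orientations are given as a 3x3 rotation matrix whose columns are the frame's x, y, z axes.
In Python, from bench import state, grab_frame, get_calibration, finish_job gives the robot as it stands. The module is installed in compiled form; this text tells all that it offers.
- The arm moves only by the tool send_rows, never from a script. Its argument "deltas" is a list that holds one entry, the list of rows, each a list of 7 numbers: the turn, a rotation vector about the world's x, y, z in degrees, then the shift along the world's x, y, z in cm, then the opening in per cent of the stroke, from 0 (shut) to 100 (fully open). A call has exactly 8 rows; each row is the pose to reach, as a shift and turn from the pose commanded when the call began; what a row does not reach only later rows make up. A row lasts 1/10 s, in which the tool goes at most 50 mm and 8.59 degrees, less where a joint would pass 70% of its speed; a pose out of reach is approached as far as the arm can. A call with a gripper value outside its range is refused whole. The fingers move at their own pace and stop on an object; "force" is the grip in N (left out, the last holds). Time passes only in rows, so rows that repeat a pose let the fingers close, or fill a call up. It gives the time, the measured TCP pose, the force and the opening at its end, in the units of the state.
- state(): the state, without advancing time (a new reading comes with each control period).
- grab_frame(name): name is "scene" or "top" or "wrist"; returns the picture (420x560x3 uint8, red, green, blue); there is no depth.
- get_calibration(name): a dict with "vertical_fov" (degrees; the focal length in pixels is half the picture's height over the tangent of half this angle, whatever the lens; pixels are square), "cx", "cy" (the principal point, pixels), "position" and "attitude" of the camera in the world. Camera axes: x right, y down, z forward; pixel columns grow to the right and rows downward; lengths in m; the calibration is good to about 2 mm. A picture is of the moment at which its call begins: read the wrist's pose just before it. get_calibration takes no time and is no camera call; for the wrist camera it gives the pose at the moment of the call.
- finish_job(): hands the job in, once; it reports no verdict.
The state is a dict: "time": time; "joint_pos": joint angles; "joint_velocities": joint speeds; "joint_torque": joint torques, N m; "tool_pos": TCP position; "tcp_rot": TCP orientation; "wrist_force": force on the tool from outside, world axes, zero at the start; "wrist_torque": the same for the moment, N m; "opening": opening from 0.0 (shut) to 1.0 (fully open).
Only numpy, scipy, OpenCV 4.12 (cv2) and the standard library are available. Lean on these libraries where they do the work, as an engineer would, in place of code of your own. Each camera call takes 0.05 s, during which the arm holds its last target. There are 200 camera calls.

## Working session

There is one attempt and no reset: what is moved stays moved. The work goes in short steps, Python scripts to look and compute and a tool call to move; the robot and the scene stay as the last step left them, time stands still between calls to the robot, and variables do not carry over. Pictures are saved under pics/ and viewed, about 8 in all and at most 12, crops included, and the job is handed in when it is done.

Besides the shell and the picture viewer there is one more tool, called as name([rows], argument=value, ...), one row to a line, values as JSON. send_rows: Moves the arm, as the interface text tells. Its arguments: {"type":"object","properties":{"deltas":{"type":"array","items":{"type":"array","items":{"type":"array","items":{"type":"number"}}}},"force":{"type":"number"}},"required":["deltas"]}

```bash
mkdir -p pics; cat > h.py <<'E'
import numpy as np, cv2, json
from bench import state, grab_frame, get_calibration, finish_job
def snap(n,f):
    c=get_calibration(n); im=grab_frame(n); cv2.imwrite('pics/'+f,im[:,:,::-1]); 
    json.dump({k:np.array(v).tolist() for k,v in c.items()},open('pics/'+f[:-4]+'.json','w')); return im,c
def load(f):
    c=json.load(open('pics/'+f+'.json')); return c
def foc(c): return 210/np.tan(np.radians(c['vertical_fov'])/2)
def ray(c,u,v,z):
    R=np.array(c['attitude']);p=np.array(c['position']);f=foc(c)
    d=R@np.array([(u-c['cx'])/f,(v-c['cy'])/f,1.]); return p+d*(z-p[2])/d[2]
def proj(c,P):
    R=np.array(c['attitude']);q=R.T@(np.array(P)-np.array(c['position']));f=foc(c)
    return np.array([c['cx']+f*q[0]/q[2],c['cy']+f*q[1]/q[2]])
E
python3 - <<'E'
from h import *
s=state();print(s)
for n in('top','scene'):
    im,c=snap(n,n+'0.png');print(n,c)
a=cv2.imread('pics/top0.png');cv2.imwrite('pics/top0b.png',cv2.resize(a,(800,600)))
print(get_calibration('wrist'))
E
```

```text
{'time': 0.0, 'joint_pos': array([ 6.43083797e+01,  2.01257978e+01,  9.46733050e+01, -5.64119246e-04,
        6.52634427e+01, -4.84598308e+00]), 'joint_velocities': array([-0.04808098,  0.13697408,  0.15038378, -0.01883873, -0.01470745,
       -0.07154448]), 'joint_torque': array([ 6.91905916e-04, -4.97332585e+01, -2.85254592e+01,  6.99224230e-02,
        2.57777033e-02, -1.00153040e-04]), 'tool_pos': array([0.19555301, 0.51373522, 0.21811164]), 'tcp_rot': array([[-9.34543979e-01,  3.55847348e-01, -4.65190631e-04],
       [ 3.55847643e-01,  9.34543461e-01, -9.87583483e-04],
       [ 8.33118986e-05, -1.08847719e-03, -9.99999404e-01]]), 'wrist_force': array([ 0.90527775, -0.90274113, -0.306131  ]), 'wrist_torque': array([-0.02790816,  0.00496533,  0.0226767 ]), 'opening': 0.9993903327064984}
top {'vertical_fov': 50.12494544319083, 'cx': 280.30647652233756, 'cy': 213.94174350661018, 'position': array([0.48959808, 0.02642255, 1.10894568]), 'attitude': array([[ 0.01882848, -0.99532186,  0.09476229],
       [-0.99978799, -0.01795295,  0.01008337],
       [-0.00833493, -0.09493206, -0.99544886]])}
scene {'vertical_fov': 57.89312086189197, 'cx': 279.5216166876827, 'cy': 213.35418883427738, 'position': array([0.93967944, 0.19043686, 0.6289166 ]), 'attitude': array([[-0.3892165 ,  0.74651849, -0.53964864],
       [ 0.92114578,  0.31605614, -0.22715408],
       [ 0.00098454, -0.58550718, -0.81066662]])}
{'vertical_fov': 65.00341584411817, 'cx': 273.2948216001623, 'cy': 211.71830670245717, 'position': array([0.12707148, 0.54084921, 0.3839896 ]), 'attitude': array([[ 0.35476988,  0.90159673,  0.24751095],
       [ 0.93495288, -0.34177168, -0.09515896],
       [-0.00120277,  0.26517061, -0.96420076]])}
```

View pics/top0b.png

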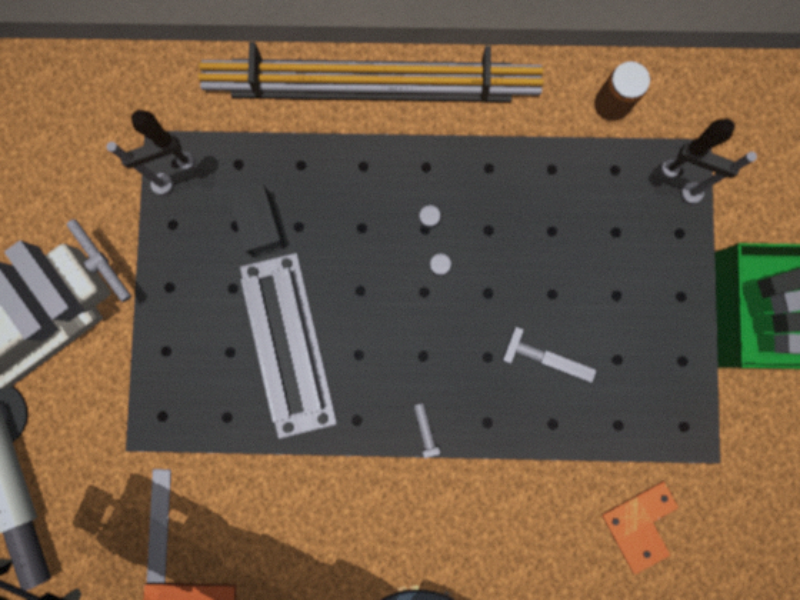

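```bash
python3 - <<'E'
from h import *
c=load('top0')
def R(n,u,v,z): print(n,ray(c,u*.7-.15,v*.7-.15,z).round(4))
for n,u,v,z in [('pc',143,132,.012),('pc',710,139,.012),('pc',127,450,.012),('pc',720,462,.012),
 ('h1',519,330,.034),('h2',509,361,.034),('hc',513,345,.034),('gripend',595,376,.034),
 ('rail',241,267,.016),('rail',295,254,.016),('rail',335,424,.016),('rail',279,437,.016),
 ('slotfar',270,268,.062),('slotnear',304,416,.062),('stud',422,406,.02),('stud',431,454,.02)]: R(n,u,v,z)
# wrist pose rel. tool
s=state();w=get_calibration('wrist');T=s['tcp_rot']
print(T.T@(w['position']-s['tool_pos']),'\n',T.T@w['attitude'])
E
```

```text
pc [0.8947 0.4992 0.012 ]
pc [ 0.8978 -0.4995  0.012 ]
pc [0.3414 0.4947 0.012 ]
pc [ 0.3414 -0.5013  0.012 ]
h1 [ 0.5549 -0.1616  0.034 ]
h2 [ 0.5028 -0.145   0.034 ]
hc [ 0.5296 -0.1516  0.034 ]
gripend [ 0.4807 -0.2878  0.034 ]
rail [0.656  0.3141 0.016 ]
rail [0.6803 0.2216 0.016 ]
rail [0.3919 0.1442 0.016 ]
rail [0.3685 0.2378 0.016 ]
slotfar [0.6481 0.254  0.062 ]
slotnear [0.4078 0.1897 0.062 ]
stud [ 0.4249 -0.0016  0.02  ]
stud [ 0.346  -0.0178  0.02  ]
[ 0.07364281  0.00080235 -0.16581209] 
 [[ 1.09256824e-03 -9.64179206e-01 -2.65249440e-01]
 [ 9.99999381e-01  1.10984894e-03  8.47289020e-05]
 [ 2.12692964e-04 -2.65249368e-01  9.64179821e-01]]
```

View pics/scene0.png

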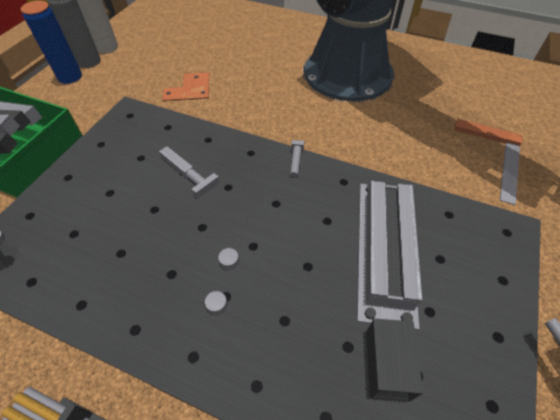

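send_rows([
  [[0, 0, -5, 3.5, -3.5, 1.5, 100], [0, 0, -10, 7, -7, 3, 100], [0, 0, -16, 11, -10.5, 3, 100], [0, 0, -22, 14.5, -14, 3, 100], [0, 0, -28, 18, -17.5, 3, 100], [0, 0, -34, 22, -21, 3, 100], [0, 0, -40, 25.5, -24.5, 3, 100], [0, 0, -44, 29, -28, 3, 100]],
], force=60)

```text
time: 0.9
tool_pos: [0.4814, 0.2376, 0.2485]
tcp_rot: [[-0.421, 0.907, -0.0], [0.907, 0.421, -0.0], [0.0, -0.0, -1.0]]
wrist_force: [0.8, 2.0, 0.9]
opening: 0.995
```

```bash
cat >> h.py <<'E'
def log():
    s=state(); open('log.txt','a').write(json.dumps({k:np.array(v).tolist() for k,v in s.items()})+'\n')
    print(round(s['time'],2),'q',s['joint_pos'].round(1),'p',s['tool_pos'].round(4),'F',s['wrist_force'].round(1),'T',s['wrist_torque'].round(2),'o',round(s['opening'],3)); print(s['tcp_rot'].round(3).tolist()); return s
E
python3 - <<'E'
from h import *
log(); snap('wrist','w1.png'); log()
E
```

```text
0.9 q [21.3 17.  94.5  0.  68.5 -3.6] p [0.4814 0.2376 0.2485] F [0.8 2.  0.9] T [-0.    0.   -0.02] o 0.995
[[-0.421, 0.907, -0.0], [0.907, 0.421, -0.0], [0.0, -0.0, -1.0]]
0.95 q [20.8 17.2 94.3 -0.1 68.5 -3.7] p [0.4856 0.2332 0.2483] F [ 1.  -4.7 -0.3] T [-0.19  0.05  0.01] o 0.999
[[-0.415, 0.91, 0.001], [0.91, 0.415, -0.002], [-0.002, 0.001, -1.0]]
```

View pics/w1.png

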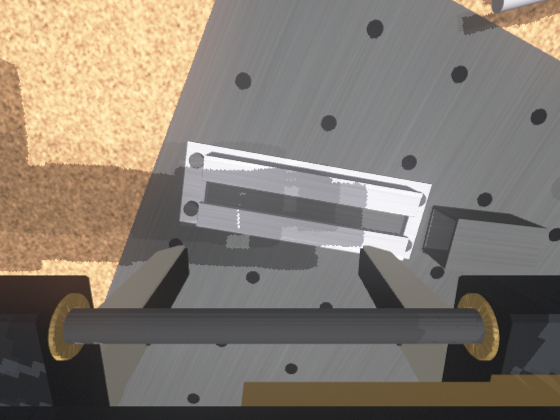

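```bash
python3 - <<'E'
from h import *
grab_frame('top'); im,c=snap('wrist','w2.png'); log()
cv2.imwrite('pics/w2c.png',cv2.resize(im[130:270,170:440,::-1],None,fx=2.96,fy=2.96,interpolation=cv2.INTER_CUBIC))
E
```

```text
1.05 q [21.3 17.1 94.5 -0.  68.5 -3.6] p [0.4816 0.2374 0.2481] F [ 0.3 -0.2  0.1] T [-0.03  0.    0.02] o 1.001
[[-0.421, 0.907, -0.001], [0.907, 0.421, -0.0], [-0.0, -0.001, -1.0]]
```

View pics/w2c.png

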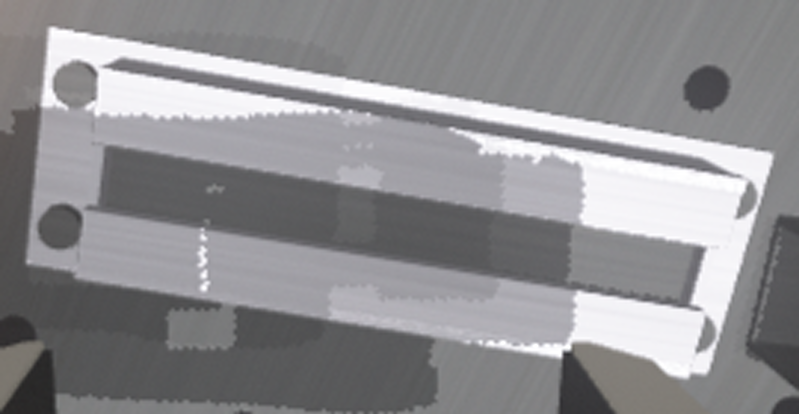

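```bash
cat > rail.py <<'E'
from h import *
import sys
def edge(g,p,q,z,c,half=4,mode=1,t0=.08,t1=.92):
    """subpixel edge points (max |gradient|*sign mode) along normal of p-q; returns world line (mid, angle)"""
    p=np.array(p,float);q=np.array(q,float);d=(q-p)/np.linalg.norm(q-p);n=np.array([-d[1],d[0]]);s=np.arange(-half,half+.01,.25);W=[];O=[]
    for t in np.linspace(t0,t1,60):
        m=p+t*(q-p);xy=m+s[:,None]*n
        v=cv2.remap(g,xy[:,0].astype(np.float32),xy[:,1].astype(np.float32),cv2.INTER_LINEAR).ravel()
        k=np.argmax(mode*np.gradient(v)); O.append(s[k]); W.append(ray(c,*(m+s[k]*n),z)[:2])
    W=np.array(W);O=np.array(O);ok=np.abs(O-np.median(O))<1.2
    for _ in range(3):
        vx,vy,x,y=cv2.fitLine(W[ok].astype(np.float32),cv2.DIST_HUBER,0,.0003,.001).ravel()
        r=(W-[x,y])@[-vy,vx]; ok=np.abs(r)<.0012
    if vx<0: vx,vy=-vx,-vy
    return np.array([x,y]),np.degrees(np.arctan2(vy,vx)),ok.sum(),np.median(O)
E
python3 - <<'E'
from rail import *
c=load('w2');g=cv2.cvtColor(cv2.imread('pics/w2.png'),cv2.COLOR_BGR2GRAY).astype(np.float32)
k=2.96
T=lambda u,v:(170+(u+.5)/k-.5,130+(v+.5)/k-.5)
L=[]
for n,p,q,m,z in [('up',(104,145),(700,246),-1,.062),('lo',(90,209),(700,311),1,.062),('footU',(50,28),(770,153),-1,.016)]:
    r=edge(g,T(*p),T(*q),z,c,mode=m); print(n,r); L.append(r)
for a in [(104,145),(90,207),(700,246),(700,309)]: print(a,ray(c,*T(*a),.062)[:2].round(4))
for a in [(50,28),(772,153),(708,375),(27,265)]: print(a,ray(c,*T(*a),.016)[:2].round(4))
a=np.radians((L[0][1]+L[1][1])/2);n=np.array([-np.sin(a),np.cos(a)])
print('ang',np.degrees(a),'width',(L[0][0]-L[1][0])@n, 'n-coord mid',(L[0][0]@n+L[1][0]@n)/2,'foot n',L[2][0]@n)
E
```

```text
up (array([0.50996906, 0.24471748], dtype=float32), np.float32(15.009299), np.int64(60), np.float64(-0.5))
lo (array([0.5327049 , 0.22449246], dtype=float32), np.float32(15.124003), np.int64(60), np.float64(0.0))
footU (array([0.49673527, 0.27320296], dtype=float32), np.float32(15.086492), np.int64(24), np.float64(1.75))
(104, 145) [0.4108 0.2176]
(90, 207) [0.4147 0.1938]
(700, 246) [0.6276 0.2757]
(700, 309) [0.6404 0.2542]
(50, 28) [0.3684 0.2412]
(772, 153) [0.6568 0.3189]
(708, 375) [0.684  0.2228]
(27, 265) [0.3947 0.1446]
ang 15.06665 width 0.025439775 n-coord mid 0.091022566 foot n 0.13468874
```

send_rows([
  [[0, 0, -5, 0, -5, 0, 100], [0, 0, -10, 0, -10, 0, 100], [0, 0, -16, 0, -15, 0, 100], [0, 0, -22, 0, -20, 0, 100], [0, 0, -28, 0, -25, 0, 100], [0, 0, -34, 0, -30, 0, 100], [0, 0, -40, 0.5, -35, 0, 100], [0, 0, -43.5, 1, -40, 0, 100]],
])

```text
time: 1.85
tool_pos: [0.49, -0.1609, 0.2487]
tcp_rot: [[0.317, 0.949, 0.0], [0.949, -0.317, 0.0], [0.0, -0.0, -1.0]]
wrist_force: [0.9, 0.1, 0.7]
opening: 1.002
```

send_rows([
  [[0, 0, 0, 0.5, -3.5, -2, 100], [0, 0, 0, 1, -6.8, -4, 100], [0, 0, 0, 1, -6.8, -6, 100], [0, 0, 0, 1, -6.8, -6, 100], [0, 0, 0, 1, -6.8, -6, 100], [0, 0, 0, 1, -6.8, -6, 100], [0, 0, 0, 1, -6.8, -6, 100], [0, 0, 0, 1, -6.8, -6, 100]],
])

```text
time: 2.65
tool_pos: [0.5006, -0.2278, 0.1894]
tcp_rot: [[0.314, 0.949, 0.001], [0.949, -0.314, -0.001], [-0.0, 0.001, -1.0]]
wrist_force: [0.2, -0.9, -0.3]
opening: 1.002
```

```bash
python3 - <<'E'
from h import *
log(); im,c=snap('wrist','w3.png'); s=log()
print(proj(c,s['tool_pos']),proj(c,[.4997,-.2309,.034]))
E
```

```text
2.65 q [-29.3  21.9  96.5   0.   61.6 -11. ] p [ 0.5006 -0.2278  0.1894] F [ 0.2 -0.9 -0.3] T [-0.04  0.05  0.  ] o 1.002
[[0.314, 0.949, 0.001], [0.949, -0.314, -0.001], [-0.0, 0.001, -1.0]]
2.7 q [-29.3  21.9  96.5   0.   61.6 -11. ] p [ 0.5005 -0.2279  0.1893] F [-0.1  0.1  0.3] T [-0.1   0.05 -0.  ] o 0.994
[[0.314, 0.949, 0.001], [0.949, -0.314, -0.0], [-0.0, 0.001, -1.0]]
[273.22656871 262.55230563] [273.22447966 201.16543787]
```

View pics/w3.png

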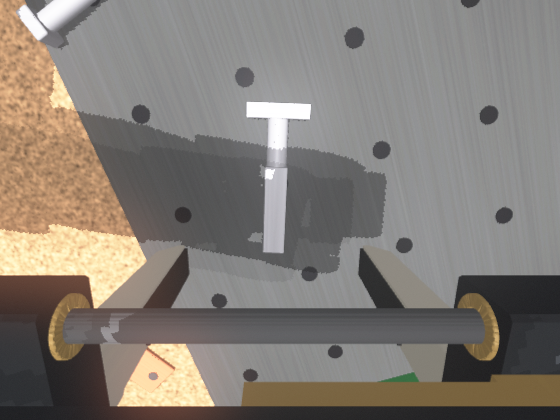

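```bash
python3 - <<'E'
from h import *
from scipy.optimize import least_squares
from scipy.spatial.transform import Rotation as Ro
c=load('w3')
P={n:ray(c,u,v,.034)[:2] for n,u,v in [('e0',263.5,251),('e1',284,252),('g0',265.5,168),('g1',288,168),('h0',247,102.5),('h1',310,103.5)]}
e=(P['e0']+P['e1'])/2;g=(P['g0']+P['g1'])/2;h=(P['h0']+P['h1'])/2
print(e.round(4),g.round(4),h.round(4),np.linalg.norm(e-h),np.linalg.norm(P['e0']-P['e1']))
for a,b in((h,e),(g,e)): d=b-a;print(np.degrees(np.arctan2(d[1],d[0])))
p=(e-h)/np.linalg.norm(e-h);print('grasp z=+15:',((h+p*.090)).round(4),(e-p*.060).round(4))
# kinematics fit
L=[json.loads(l) for l in open('log.txt')]
q=np.array([l['joint_pos'] for l in L]);T=np.array([l['tool_pos'] for l in L]);RR=np.array([l['tcp_rot'] for l in L])
def fk(q,x):
    a1,d1,L2,a3,L3,L6,off=x;q=np.radians(q);Rz=lambda a:Ro.from_euler('z',a).as_matrix();Ry=lambda a:Ro.from_euler('y',a).as_matrix()
    A=Rz(q[0]);B=A@Ry(q[1]);C=B@Ry(q[2]);W=C@Rz(q[3])@Ry(q[4])@Rz(q[5]+np.pi/2)
    return A@[a1,off,d1]+B@[0,0,L2]+C@[a3,0,L3]+W@[0,0,L6],W
for i in(0,-1): print(np.abs(fk(q[i],np.zeros(7))[1]-RR[i]).max())
r=least_squares(lambda x:np.r_[np.concatenate([fk(a,x)[0]-b for a,b in zip(q,T)]),1e-3*(x-np.array([0,.3,.45,0,.4,.25,.05]))],[0,.3,.45,0,.4,.25,.05]);print(r.x,np.abs(r.fun[:-7]).max())
E
```

```text
[ 0.4833 -0.2825] [ 0.5134 -0.2004] [ 0.5336 -0.1436] 0.14772195935749727 0.021467745369329463
-109.92732779510887
-110.1310740719006
grasp z=+15: [ 0.503  -0.2282] [ 0.5037 -0.2261]
2.7755575615628914e-16
3.3306690738754696e-16
[0.00095617 0.26706583 0.47758172 0.03392931 0.43717111 0.28316266
 0.04650242] 1.4809432574230952e-05
```

```bash
cat > kin.py <<'E'
from h import *
from scipy.optimize import least_squares
from scipy.spatial.transform import Rotation as Ro
X=[0.00095617,0.26706583,0.47758172,0.03392931,0.43717111,0.28316266,0.04650242]
lo=np.array([-157.81,-45,.68,-89.99,4.06,-164.3]);hi=np.array([157.81,120.19,151.7,269.99,180,164.3])
def fk(q,x=X):
    a1,d1,L2,a3,L3,L6,off=x;q=np.radians(q);Rz=lambda a:Ro.from_euler('z',a).as_matrix();Ry=lambda a:Ro.from_euler('y',a).as_matrix()
    A=Rz(q[0]);B=A@Ry(q[1]);C=B@Ry(q[2]);W=C@Rz(q[3])@Ry(q[4])@Rz(q[5]+np.pi/2)
    return A@[a1,off,d1]+B@[0,0,L2]+C@[a3,0,L3]+W@[0,0,L6],W
def ik(p,R,q0):
    f=lambda q:np.r_[(fk(q)[0]-p)*5,Ro.from_matrix(fk(q)[1]@R.T).as_rotvec()]
    r=least_squares(f,np.clip(q0,lo+.01,hi-.01),bounds=(lo,hi),x_scale=50.);return r.x,np.abs(r.fun).max()
def tilted(az,th):
    "p azimuth az, th=0: tool down with tool x=-p; th>0 rotates p up about tool -y"
    a=np.radians(az);p=np.array([np.cos(a),np.sin(a),0]);u=np.array([0,0,1.])
    R=np.c_[-p,np.cross(u,p),-u];return Ro.from_rotvec(np.radians(th)*np.cross(p,u)).as_matrix()@R,p
E
python3 - <<'E'
from kin import *
q0=np.array([-29.3,21.9,96.5,0,61.6,-11.])
for t in (20,30,40):
    for az in (-110,-80,-50,-20,0):
        q=q0
        for s in np.linspace(0,1,16):
            R,p=tilted(-110+(az+110)*s,-t+90*s)
            g=np.array([.5033+(.53-.5033)*s,-.2275+.2275*s,.035+.22*np.sin(np.pi*min(s,.75)/1.5) if s<.76 else .255-(.255-.102)*(s-.75)/.25])
            q,e=ik(g+R[:,2]*.019,R,q)
            if s==0: qs,es=q,e
            mx=max(e,mx) if s else e
        print(t,az,'start',qs.round(0),round(es,3),'end',q.round(0),round(e,3),'max',round(mx,3))
E
```

```text
20 -110 start [-38.  39. 100.  25.  50. -36.] 0.0 end [ 17.  55.  84. -49.  97.  58.] 0.0 max 0.0
20 -80 start [-38.  39. 100.  25.  50. -36.] 0.0 end [ 22.  48. 102. -70.  78.  60.] 0.0 max 0.0
20 -50 start [-38.  39. 100.  25.  50. -36.] 0.0 end [ 22.  41. 116. -90.  65.  63.] 0.115 max 0.115
20 -20 start [-38.  39. 100.  25.  50. -36.] 0.0 end [ 16.  27. 121. -90.  41.  35.] 0.391 max 0.391
20 0 start [-38.  39. 100.  25.  50. -36.] 0.0 end [ -2.  18. 125. -90.   4.  -0.] 0.563 max 0.563
30 -110 start [-42.  42.  98.  34.  57. -45.] 0.0 end [ 15.  50.  86. -45.  89.  56.] 0.0 max 0.0
30 -80 start [-42.  42.  98.  34.  57. -45.] 0.0 end [ 20.  43. 104. -65.  70.  55.] 0.0 max 0.0
30 -50 start [-42.  42.  98.  34.  57. -45.] 0.0 end [ 19.  36. 119. -90.  54.  58.] 0.052 max 0.052
30 -20 start [-42.  42.  98.  34.  57. -45.] 0.0 end [ 10.  24. 122. -90.  29.  26.] 0.323 max 0.323
30 0 start [-42.  42.  98.  34.  57. -45.] 0.0 end [ -2.  19. 125. -90.   4.  -1.] 0.413 max 0.413
40 -110 start [-46.  46.  96.  40.  65. -52.] 0.0 end [ 13.  45.  89. -40.  81.  53.] 0.0 max 0.0
40 -80 start [-46.  46.  96.  40.  65. -52.] 0.0 end [ 17.  38. 105. -59.  63.  48.] 0.0 max 0.0
40 -50 start [-46.  46.  96.  40.  65. -52.] 0.0 end [ 15.  32. 120. -89.  44.  52.] 0.0 max 0.0
40 -20 start [-46.  46.  96.  40.  65. -52.] 0.0 end [  5.  23. 124. -90.  20.  22.] 0.211 max 0.211
40 0 start [-46.  46.  96.  40.  65. -52.] 0.0 end [ -2.  20. 125. -90.   4.  -1.] 0.263 max 0.263
```

```bash
python3 - <<'E'
from kin import *
s=state();R0=s['tcp_rot'];p0=s['tool_pos']
R,p=tilted(-110,-30)
rv=lambda A,B:np.degrees(Ro.from_matrix(A@B.T).as_rotvec()).round(2)
print('to tilt',rv(R,R0),'hover shift cm',((np.array([.505,-.2227,.020])-R[:,2]*.08-p0)*100).round(2))
print('then down',(R[:,2]*8).round(2))
O=np.array([.5033,-.2272,.023])-.015*p
o=O-np.array([.505,-.2227,.020])
R2,_=tilted(-110,60)
D=R2@R.T;print('turn',rv(R2,R))
T2=np.array([.53,-.05,.088])-D@o;print('final tcp',T2,'shift from grasp',(T2-[.505,-.2227,.020])*100)
q=[-38,40,98,34,57,-45]
for z in (0.02,.1,.2): print(ik(np.array([.505,-.2227,z]),R,q))
E
```

```text
to tilt [28.37 -9.79 -1.63] hover shift cm [ -0.92  -3.24 -10.  ]
then down [ 1.37  3.76 -6.93]
turn [-84.57  30.78   0.  ]
final tcp [ 0.52902881 -0.05283905  0.09818995] shift from grasp [ 2.40288052 16.98609527  7.8189949 ]
(array([-42.53228732,  42.10488313,  97.77503403,  33.24380525,
        57.39943712, -45.04795672]), np.float64(1.313185671314443e-14))
(array([-42.53228732,  34.57501972,  96.92177906,  30.77179322,
        64.51333303, -39.96836456]), np.float64(3.093887132343961e-14))
(array([-42.53228732,  26.71170019,  93.36511082,  28.64604701,
        74.44197416, -33.93236703]), np.float64(6.583612030606791e-10))
```

send_rows([
  [[6, -2, -0.4, -0.2, -0.6, -1, 80], [12, -4, -0.8, -0.4, -1.2, -2, 70], [18, -6, -1.2, -0.6, -2, -4, 60], [24, -8, -1.5, -0.8, -2.6, -6, 60], [28.4, -9.8, -1.6, -0.9, -3.2, -8, 60], [28.4, -9.8, -1.6, -0.9, -3.2, -10, 60], [28.4, -9.8, -1.6, -0.9, -3.2, -10, 60], [28.4, -9.8, -1.6, -0.9, -3.2, -10, 60]],
])

```text
time: 3.5
tool_pos: [0.4915, -0.2601, 0.0892]
tcp_rot: [[0.296, 0.94, 0.17], [0.814, -0.341, 0.471], [0.5, -0.001, -0.866]]
wrist_force: [0.7, 0.1, 0.2]
opening: 0.604
```

```bash
python3 - <<'E'
from kin import *
s=log();R,p=tilted(-110,-30)
print('down',((np.array([.505,-.2227,.020])-s['tool_pos'])*100).round(2),np.degrees(Ro.from_matrix(R@s['tcp_rot'].T).as_rotvec()).round(2))
E
```

```text
3.5 q [-45.8  36.5  95.2  29.6  65.7 -42.4] p [ 0.4915 -0.2601  0.0892] F [0.7 0.1 0.2] T [-0.29  0.16  0.02] o 0.604
[[0.296, 0.94, 0.17], [0.814, -0.341, 0.471], [0.5, -0.001, -0.866]]
down [ 1.35  3.74 -6.92] [-0.05 -0.05 -0.05]
```

send_rows([
  [[0, 0, 0, 0.3, 0.9, -1.7, 60], [0, 0, 0, 0.7, 1.8, -3.5, 60], [0, 0, 0, 1.0, 2.8, -5.2, 60], [0, 0, 0, 1.3, 3.5, -6.4, 60], [0, 0, 0, 1.35, 3.7, -6.9, 60], [0, 0, 0, 1.35, 3.7, -6.9, 60], [0, 0, 0, 1.35, 3.7, -6.9, 40], [0, 0, 0, 1.35, 3.7, -6.9, 20]],
])

```text
time: 4.3
tool_pos: [0.5051, -0.2238, 0.0204]
tcp_rot: [[0.296, 0.94, 0.171], [0.814, -0.342, 0.47], [0.5, 0.0, -0.866]]
wrist_force: [-0.3, 1.3, 0.8]
opening: 0.474
```

send_rows([
  [[0, 0, 0, 0, 0, 0, 0], [0, 0, 0, 0, 0, 0, 0], [0, 0, 0, 0, 0, 0, 0], [0, 0, 0, 0, 0, 0, 0], [0, 0, 0, 0, 0, 0, 0], [0, 0, 0, 0, 0, 0, 0], [0, 0, 0, 0, 0, 0, 0], [0, 0, 0, 0, 0, 0, 0]],
], force=60)

```text
time: 5.1
tool_pos: [0.5048, -0.2233, 0.0198]
tcp_rot: [[0.296, 0.94, 0.17], [0.814, -0.341, 0.471], [0.501, -0.001, -0.866]]
wrist_force: [-3.1, -1.2, 5.6]
opening: 0.231
```

```bash
python3 - <<'E'
from kin import *
s=log()
E
```

```text
5.1 q [-42.3  41.9  98.   33.3  57.4 -44.9] p [ 0.5048 -0.2233  0.0198] F [-3.1 -1.2  5.6] T [-0.15  0.6   0.15] o 0.231
[[0.296, 0.94, 0.17], [0.814, -0.341, 0.471], [0.501, -0.001, -0.866]]
```

send_rows([
  [[0, 0, 0, 0, 0, 3, 0], [0, 0, 0, 0, 1, 6, 0], [-6, 2.2, 0, 0.2, 2, 9, 0], [-12, 4.4, 0, 0.5, 4, 12, 0], [-18, 6.6, 0, 0.8, 6, 13, 0], [-24, 8.7, 0, 1.0, 8, 14, 0], [-30, 10.9, 0, 1.2, 10, 14, 0], [-36, 13.1, 0, 1.4, 11, 14, 0]],
])

```text
time: 5.9
tool_pos: [0.5188, -0.1116, 0.1599]
tcp_rot: [[0.338, 0.94, -0.05], [0.93, -0.341, -0.139], [-0.148, 0.0, -0.989]]
wrist_force: [-1.0, 0.2, -5.0]
opening: 0.229
```

```bash
python3 - <<'E'
from kin import *
s=log();R,p=tilted(-110,60)
print('rem',((np.array([.529,-.0528,.120])-s['tool_pos'])*100).round(2),np.degrees(Ro.from_matrix(R@s['tcp_rot'].T).as_rotvec()).round(2))
snap('scene','s1.png')
E
```

```text
5.9 q [-12.8  23.  100.   -9.9  58.4  12.5] p [ 0.5188 -0.1116  0.1599] F [-1.   0.2 -5. ] T [0.08 0.08 0.04] o 0.229
[[0.338, 0.94, -0.05], [0.93, -0.341, -0.139], [-0.148, 0.0, -0.989]]
rem [ 1.02  5.88 -3.99] [-48.4   17.61  -0.05]
```

View pics/s1.png

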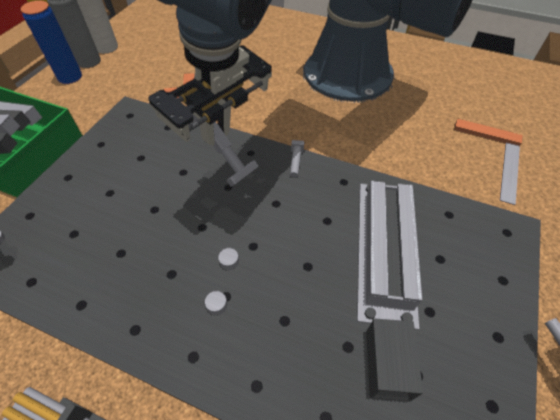

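send_rows([
  [[-7, 2.5, 0, 0.2, 1, 0, 0], [-14, 5.1, 0, 0.4, 2, 0, 0], [-21, 7.6, 0, 0.6, 3, 0, 0], [-28, 10.2, 0, 0.8, 4, -1, 0], [-35, 12.7, 0, 1, 5, -2, 0], [-42, 15.3, 0, 1, 5.9, -3, 0], [-48.4, 17.6, 0, 1, 5.9, -4, 0], [-48.4, 17.6, 0, 1, 5.9, -4, 0]],
])

```text
time: 6.75
tool_pos: [0.5272, -0.053, 0.1152]
tcp_rot: [[0.164, 0.94, -0.299], [0.473, -0.341, -0.813], [-0.866, -0.008, -0.5]]
wrist_force: [-0.9, 0.4, -4.8]
opening: 0.234
```

```bash
python3 - <<'E'
from kin import *
grab_frame('top')
s=log();R,p=tilted(-110,60)
print('rem',((np.array([.529,-.0528,.120])-s['tool_pos'])*100).round(2),np.degrees(Ro.from_matrix(R@s['tcp_rot'].T).as_rotvec()).round(2))
im,c=snap('scene','s2.png')
u,v=proj(c,[.53,-.05,.08]).astype(int);print(u,v)
x0,y0=max(0,u-100),max(0,v-75)
cv2.imwrite('pics/s2c.png',cv2.resize(im[y0:y0+150,x0:x0+200,::-1],(800,600),interpolation=cv2.INTER_CUBIC))
# expected verticals
for z in (.034,.184): print('axis',(proj(c,[.53,-.05,z])-[x0,y0])*4)
E
```

```text
6.8 q [ 11.5  46.3  88.8 -47.4  87.9  52.6] p [ 0.528  -0.0535  0.117 ] F [-1.  -0.  -4.4] T [ 1.06 -0.34 -0.02] o 0.23
[[0.168, 0.94, -0.298], [0.476, -0.342, -0.811], [-0.864, -0.006, -0.504]]
rem [0.1  0.07 0.3 ] [-0.38 -0.2  -0.01]
246 181
axis [408.63838951 362.3000179 ]
axis [385.0200514  139.87522648]
```

View pics/s2c.png

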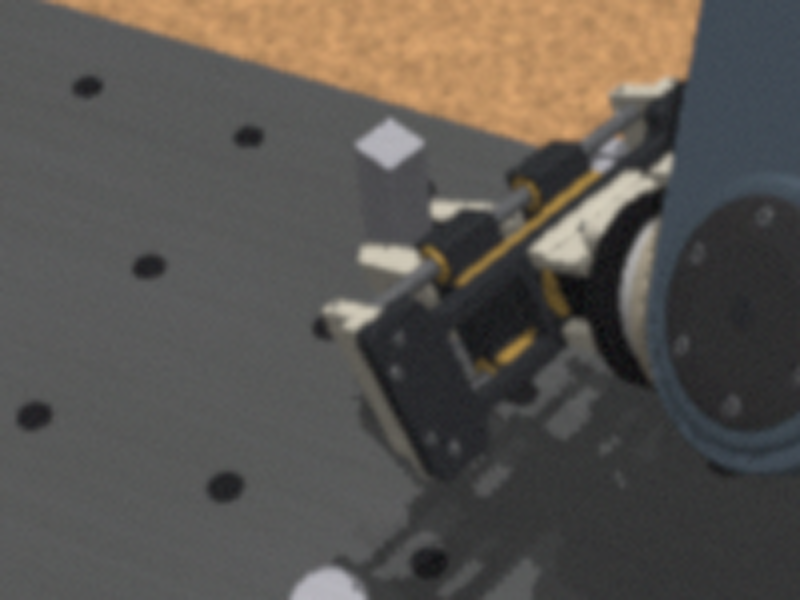

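send_rows([
  [[0, 0, 0, 0, 0, -0.5, 0], [0, 0, 0, 0, 0, -1.0, 0], [0, 0, 0, 0, 0, -1.4, 0], [0, 0, 0, 0, 0, -1.6, 0], [0, 0, 0, 0, 0, -1.8, 0], [0, 0, 0, 0, 0, -1.8, 0], [0, 0, 0, 0, 0, -1.8, 0], [0, 0, 0, 0, 0, -1.8, 0]],
])

```text
time: 7.65
tool_pos: [0.5288, -0.0541, 0.1017]
tcp_rot: [[0.173, 0.939, -0.296], [0.473, -0.343, -0.812], [-0.864, -0.0, -0.504]]
wrist_force: [0.4, -0.0, -4.4]
opening: 0.225
```

```bash
python3 -c "
from h import *
log()"
```

```text
7.65 q [ 11.4  47.7  88.7 -47.5  86.9  53.9] p [ 0.5288 -0.0541  0.1017] F [ 0.4 -0.  -4.4] T [ 1.   -0.3  -0.03] o 0.225
[[0.173, 0.939, -0.296], [0.473, -0.343, -0.812], [-0.864, -0.0, -0.504]]
```

send_rows([
  [[0, 0, 0, 0, 0, -0.1, 0], [0, 0, 0, 0, 0, -0.2, 0], [0, 0, 0, 0, 0, -0.3, 0], [0, 0, 0, 0, 0, -0.4, 0], [0, 0, 0, 0, 0, -0.4, 0], [0, 0, 0, 0, 0, -0.4, 0], [0, 0, 0, 0, 0, -0.4, 0], [0, 0, 0, 0, 0, -0.4, 0]],
])

```text
time: 8.45
tool_pos: [0.5288, -0.0542, 0.0977]
tcp_rot: [[0.172, 0.939, -0.296], [0.473, -0.343, -0.812], [-0.864, -0.0, -0.504]]
wrist_force: [0.3, -0.4, -4.9]
opening: 0.231
```

```bash
python3 -c "
from h import *
log()"
```

```text
8.45 q [ 11.4  48.1  88.7 -47.6  86.7  54.2] p [ 0.5288 -0.0542  0.0977] F [ 0.3 -0.4 -4.9] T [ 1.03 -0.34 -0.  ] o 0.231
[[0.172, 0.939, -0.296], [0.473, -0.343, -0.812], [-0.864, -0.0, -0.504]]
```

send_rows([
  [[0, 0, 0, 0, 0, -0.05, 0], [0, 0, 0, 0, 0, -0.1, 0], [0, 0, 0, 0, 0, -0.1, 0], [0, 0, 0, 0, 0, -0.1, 0], [0, 0, 0, 0, 0, -0.15, 0], [0, 0, 0, 0, 0, -0.15, 0], [0, 0, 0, 0, 0, -0.15, 0], [0, 0, 0, 0, 0, -0.15, 0]],
])

```text
time: 9.25
tool_pos: [0.5289, -0.0542, 0.0969]
tcp_rot: [[0.173, 0.939, -0.296], [0.472, -0.343, -0.812], [-0.864, 0.0, -0.503]]
wrist_force: [-1.1, 0.8, 4.7]
opening: 0.235
```

```bash
python3 -c "
from h import *
log()"
```

```text
9.25 q [ 11.4  48.2  88.6 -47.6  86.7  54.3] p [ 0.5289 -0.0542  0.0969] F [-1.1  0.8  4.7] T [-0.17  0.19 -0.2 ] o 0.235
[[0.173, 0.939, -0.296], [0.472, -0.343, -0.812], [-0.864, 0.0, -0.503]]
```

send_rows([
  [[0, 0, 0, 0, 0, 0, 25], [0, 0, 0, 0, 0, 0, 28], [0, 0, 0, 0, 0, 0, 32], [0, 0, 0, 0, 0, 0, 40], [0, 0, 0, 0, 0, 0, 50], [0, 0, 0, 0, 0, 0, 60], [0, 0, 0, 0, 0, 0, 60], [0, 0, 0, 0, 0, 0, 60]],
])

```text
time: 10.05
tool_pos: [0.5288, -0.0542, 0.0961]
tcp_rot: [[0.172, 0.939, -0.296], [0.473, -0.343, -0.812], [-0.864, -0.0, -0.503]]
wrist_force: [0.8, -0.6, 0.1]
opening: 0.593
```

send_rows([
  [[0, 0, 0, 0.3, 0.8, 0.5, 60], [0, 0, 0, 0.6, 1.6, 1.0, 60], [0, 0, 0, 0.9, 2.4, 1.5, 60], [0, 0, 0, 1.2, 3.2, 2.0, 60], [0, 0, 0, 1.5, 4.1, 2.5, 60], [0, 0, 0, 2.1, 5.7, 3.5, 70], [0, 0, 0, 2.7, 7.3, 4.5, 80], [0, 0, 0, 3.0, 8.1, 5.5, 80]],
])

```text
time: 10.85
tool_pos: [0.5593, 0.0283, 0.1518]
tcp_rot: [[0.172, 0.94, -0.295], [0.473, -0.342, -0.812], [-0.864, -0.0, -0.504]]
wrist_force: [1.4, -0.4, 0.3]
opening: 0.784
```

```bash
python3 - <<'E'
from kin import *
s=log(); im,c=snap('wrist','w4.png')
E
```

```text
10.85 q [ 17.7  47.8  78.8 -43.5  97.1  50.3] p [0.5593 0.0283 0.1518] F [ 1.4 -0.4  0.3] T [ 0.37 -0.05  0.01] o 0.784
[[0.172, 0.94, -0.295], [0.473, -0.342, -0.812], [-0.864, -0.0, -0.504]]
```

View pics/w4.png

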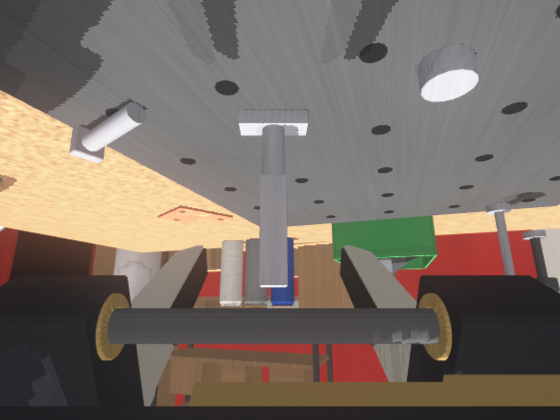

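send_rows([
  [[0, 0, 0, 0.3, 1, 3, 90], [7, -2.5, 0, 0.5, 1, 6, 100], [14, -5.1, 0, 0.5, 1, 8, 100], [21, -7.7, 0, 0.5, 1, 9, 100], [28, -10.2, 0, 0.5, 1, 9, 100], [35, -12.8, 0, 0, 0, 9, 100], [42, -15.3, 0, -0.5, -1, 9, 100], [49, -17.9, 0, -1, -2, 9, 100]],
])

```text
time: 11.7
tool_pos: [0.5486, 0.0064, 0.2418]
tcp_rot: [[0.34, 0.939, -0.042], [0.932, -0.343, -0.12], [-0.127, 0.002, -0.992]]
wrist_force: [0.0, 0.1, -0.3]
opening: 1.0
```

```bash
python3 - <<'E'
from kin import *
s=log();R,p=tilted(-110,0)
print('rem',((np.array([.53,-.0513,.20])-s['tool_pos'])*100).round(2),np.degrees(Ro.from_matrix(R@s['tcp_rot'].T).as_rotvec()).round(2))
c=load('w4'); j=np.array([.94,-.342,0])
O=np.array([.5299,-.0513,.087])
for n,P in [('top',O+[0,0,.075]),('grip bot',O-[0,0,.015]),('head+',O-[0,0,.075]+.03*j+.011*np.array([.342,.94,0])),('head-',O-[0,0,.075]-.03*j+.011*np.array([.342,.94,0]))]: print(n,proj(c,P).round(1))
E
```

```text
11.7 q [-0.7 20.1 91.5 -7.3 70.8 21.9] p [0.5486 0.0064 0.2418] F [ 0.   0.1 -0.3] T [ 0.06  0.06 -0.02] o 1.0
[[0.34, 0.939, -0.042], [0.932, -0.343, -0.12], [-0.127, 0.002, -0.992]]
rem [-1.86 -5.77 -4.18] [ 6.91 -2.39  0.06]
top [272.6 286.5]
grip bot [272.7 179. ]
head+ [307.1 109.8]
head- [238.3 109.8]
```

send_rows([
  [[3.5, -1.2, 0, -0.6, -2, 0, 100], [6.9, -2.4, 0, -1.2, -4, 0, 100], [6.9, -2.4, 0, -1.9, -5.8, 0, 100], [6.9, -2.4, 0, -1.9, -5.8, 0, 100], [6.9, -2.4, 0, -1.9, -5.8, -2, 100], [6.9, -2.4, 0, -1.9, -5.8, -4, 100], [6.9, -2.4, 0, -1.9, -5.8, -4.2, 100], [6.9, -2.4, 0, -1.9, -5.8, -4.2, 100]],
])

```text
time: 12.5
tool_pos: [0.5298, -0.0506, 0.1992]
tcp_rot: [[0.342, 0.94, -0.004], [0.94, -0.342, -0.004], [-0.005, -0.003, -1.0]]
wrist_force: [0.3, 0.6, 0.5]
opening: 0.998
```

```bash
python3 - <<'E'
from kin import *
s=log();R,p=tilted(-110,0)
print('rem',((np.array([.53,-.0513,.107])-s['tool_pos'])*100).round(2),np.degrees(Ro.from_matrix(R@s['tcp_rot'].T).as_rotvec()).round(2))
E
```

```text
12.5 q [-10.3  19.6  98.3  -0.3  62.3   9.8] p [ 0.5298 -0.0506  0.1992] F [0.3 0.6 0.5] T [-0.1   0.07 -0.  ] o 0.998
[[0.342, 0.94, -0.004], [0.94, -0.342, -0.004], [-0.005, -0.003, -1.0]]
rem [ 0.02 -0.07 -9.22] [ 0.23 -0.25  0.01]
```

send_rows([
  [[0, 0, 0, 0, 0, -2, 100], [0.2, -0.2, 0, 0, -0.1, -4, 100], [0.2, -0.2, 0, 0, -0.1, -6, 100], [0.2, -0.2, 0, 0, -0.1, -8, 100], [0.2, -0.2, 0, 0, -0.1, -9.2, 100], [0.2, -0.2, 0, 0, -0.1, -9.2, 80], [0.2, -0.2, 0, 0, -0.1, -9.2, 60], [0.2, -0.2, 0, 0, -0.1, -9.2, 45]],
], force=30)

```text
time: 13.3
tool_pos: [0.5305, -0.0522, 0.1083]
tcp_rot: [[0.343, 0.939, 0.002], [0.94, -0.343, -0.001], [-0.0, 0.002, -1.0]]
wrist_force: [0.3, -0.3, -1.2]
opening: 0.795
```

send_rows([
  [[0, 0, 0, 0, 0, 0, 38], [0, 0, 0, 0, 0, 0, 32], [0, 0, 0, 0, 0, 0, 28], [0, 0, 0, 0, 0, 0, 24], [0, 0, 0, 0, 0, 0, 20], [0, 0, 0, 0, 0, 0, 0], [0, 0, 0, 0, 0, 0, 0], [0, 0, 0, 0, 0, 0, 0]],
], force=60)

```text
time: 14.1
tool_pos: [0.5298, -0.0522, 0.1071]
tcp_rot: [[0.343, 0.939, -0.0], [0.939, -0.343, -0.001], [-0.001, 0.0, -1.0]]
wrist_force: [-0.3, -0.7, 0.1]
opening: 0.235
```

```bash
python3 - <<'E'
from kin import *
s=log()
E
```

```text
14.1 q [-10.6  26.6 102.9  -0.   50.5   9.5] p [ 0.5298 -0.0522  0.1071] F [-0.3 -0.7  0.1] T [-0.04  0.13 -0.01] o 0.235
[[0.343, 0.939, -0.0], [0.939, -0.343, -0.001], [-0.001, 0.0, -1.0]]
```

send_rows([
  [[0, 0, 0, 0, 0, 3, 0], [0, 0, 0, 0, 1, 6, 0], [0, 0, 3, 0, 4, 8.5, 0], [0, 0, 9, 0, 8, 8.5, 0], [0, 0, 15, 0, 12, 8.5, 0], [0, 0, 21, -0.1, 16, 8.5, 0], [0, 0, 27, -0.3, 20, 8.5, 0], [0, 0, 33, -0.4, 24, 8.5, 0]],
])

```text
time: 14.9
tool_pos: [0.525, 0.1893, 0.1915]
tcp_rot: [[-0.229, 0.974, -0.001], [0.974, 0.229, -0.001], [-0.001, -0.001, -1.0]]
wrist_force: [1.2, -0.2, -5.2]
opening: 0.232
```

send_rows([
  [[0, 0, 2.1, -0.1, 2.5, 0, 0], [0, 0, 2.1, -0.1, 4.5, 0, 0], [0, 0, 2.1, -0.1, 4.7, 0, 0], [0, 0, 2.1, -0.1, 4.7, 0, 0], [0, 0, 2.1, -0.1, 4.7, 0, 0], [0, 0, 2.1, -0.1, 4.7, 0, 0], [0, 0, 2.1, -0.1, 4.7, 0, 0], [0, 0, 2.1, -0.1, 4.7, 0, 0]],
])

```text
time: 15.7
tool_pos: [0.5249, 0.2344, 0.1922]
tcp_rot: [[-0.259, 0.966, 0.0], [0.966, 0.259, -0.001], [-0.001, 0.0, -1.0]]
wrist_force: [-0.2, -0.1, -4.9]
opening: 0.236
```

```bash
python3 - <<'E'
from kin import *
s=log(); im,c=snap('wrist','w5.png')
e=np.array([.9656,.26,0]);n=np.array([-.26,.9656,0]);C=np.array([.525,.2356,.062])
T=s['tool_pos'];y=s['tcp_rot'][:,1];print('jaw az',np.degrees(np.arctan2(y[1],y[0])),'tcp rel slot e,n',(T-C)@e,(T-C)@n)
cv2.imwrite('pics/w5c.png',cv2.resize(im[120:320,140:406,::-1],(798,600),interpolation=cv2.INTER_CUBIC))
E
```

```text
15.7 q [19.4 24.3 92.5 -0.  63.3  4.4] p [0.5249 0.2344 0.1922] F [-0.2 -0.1 -4.9] T [-0.04  0.04 -0.03] o 0.236
[[-0.259, 0.966, 0.0], [0.966, 0.259, -0.001], [-0.001, 0.0, -1.0]]
jaw az 15.028341330319437 tcp rel slot e,n -0.0004295342520487385 -0.0011321305952563475
```

View pics/w5c.png

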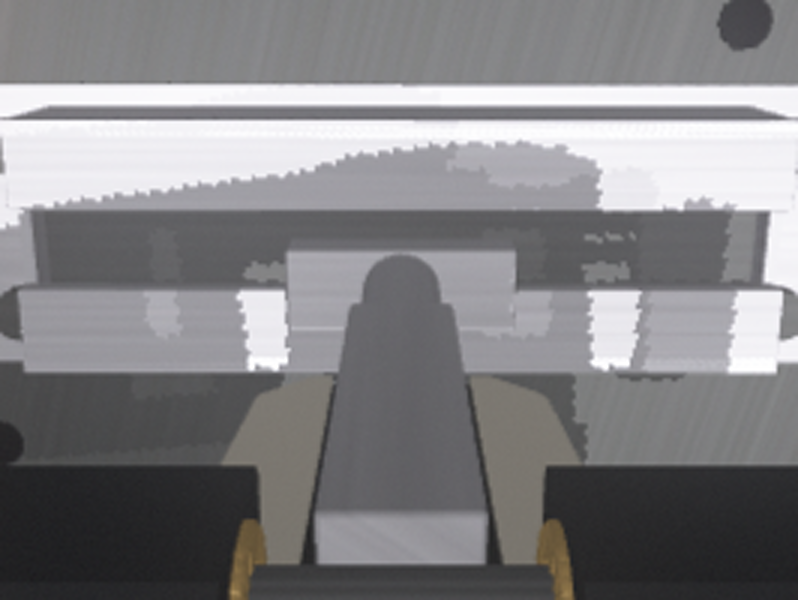

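```bash
python3 - <<'E'
from rail import *
c=load('w5');g=cv2.cvtColor(cv2.imread('pics/w5.png'),cv2.COLOR_BGR2GRAY).astype(np.float32)
T=lambda u,v:(140+(u+.5)/3-.5,120+(v+.5)/3-.5)
a=np.radians(15.07);e=np.array([np.cos(a),np.sin(a)]);n=np.array([-e[1],e[0]])
zh=.1111
for nm,p,q,m,z in [('slot+',(60,210),(740,210),-1,.062),('slot-',(40,289),(230,289),1,.062),('slot-r',(530,289),(760,289),1,.062),('head+',(295,249),(360,249),1,zh),('head+r',(445,249),(510,249),1,zh),('head-l',(292,328),(345,328),-1,zh),('head-r',(465,328),(512,328),-1,zh),('headlow+',(295,242),(360,242),1,zh-.014)]:
    r=edge(g,T(*p),T(*q),z,c,mode=m,half=2); print(nm,'n',round(float(r[0]@n),4),'ang',round(float(r[1]),2),r[2],r[3])
for u in(288,515): print('head end e',ray(c,*T(u,290),zh)[:2]@e)
for u in(318,485): print('top corners', ray(c,*T(u,513),.1922-.0201+.075)[:2]@n)
E
```

```text
slot+ n 0.1037 ang 15.09 60 -0.25
slot- n 0.0781 ang 15.09 60 0.25
slot-r n 0.0782 ang 15.09 60 0.25
head+ n 0.1027 ang 15.09 60 0.75
head+r n 0.1028 ang 15.09 60 0.75
head-l n 0.0817 ang 15.09 60 0.25
head-r n 0.0814 ang 9.45 60 1.25
headlow+ n 0.1002 ang 15.09 60 2.0
head end e 0.5388470604572272
head end e 0.5978621970268108
top corners 0.10304320781883425
top corners 0.10305229650208256
```

send_rows([
  [[0, 0, 0, 0.02, -0.09, -1, 0], [0, 0, 0, 0.02, -0.09, -2, 0], [0, 0, 0, 0.02, -0.09, -3, 0], [0, 0, 0, 0.02, -0.09, -3.3, 0], [0, 0, 0, 0.02, -0.09, -3.5, 0], [0, 0, 0, 0.02, -0.09, -3.7, 0], [0, 0, 0, 0.02, -0.09, -3.9, 0], [0, 0, 0, 0.02, -0.09, -4.0, 0]],
])

```text
time: 16.55
tool_pos: [0.525, 0.234, 0.1521]
tcp_rot: [[-0.26, 0.966, 0.001], [0.966, 0.26, -0.001], [-0.001, 0.0, -1.0]]
wrist_force: [-0.1, -0.0, -5.5]
opening: 0.234
```

```bash
python3 - <<'E'
from kin import *
s=log()
E
```

```text
16.55 q [19.4 26.9 94.5 -0.  58.5  4.4] p [0.525  0.234  0.1521] F [-0.1 -0.  -5.5] T [-0.1   0.01 -0.02] o 0.234
[[-0.26, 0.966, 0.001], [0.966, 0.26, -0.001], [-0.001, 0.0, -1.0]]
```

send_rows([
  [[0, 0, 0, 0, 0, -0.2, 0], [0, 0, 0, 0, 0, -0.4, 0], [0, 0, 0, 0, 0, -0.6, 0], [0, 0, 0, 0, 0, -0.8, 0], [0, 0, 0, 0, 0, -1.0, 0], [0, 0, 0, 0, 0, -1.2, 0], [0, 0, 0, 0, 0, -1.4, 0], [0, 0, 0, 0, 0, -1.5, 0]],
])

```text
time: 17.35
tool_pos: [0.525, 0.2339, 0.1373]
tcp_rot: [[-0.26, 0.966, 0.0], [0.966, 0.26, -0.001], [-0.001, 0.0, -1.0]]
wrist_force: [-2.5, -0.4, 4.2]
opening: 0.237
```

```bash
python3 - <<'E'
from kin import *
s=log()
E
```

```text
17.35 q [19.4 28.  95.2 -0.  56.8  4.4] p [0.525  0.2339 0.1373] F [-2.5 -0.4  4.2] T [-0.33  0.78 -0.02] o 0.237
[[-0.26, 0.966, 0.0], [0.966, 0.26, -0.001], [-0.001, 0.0, -1.0]]
```

send_rows([
  [[0, 0, 0, 0, 0, -0.2, 0], [0, 0, 0, 0, 0, -0.4, 0], [0, 0, 0, 0, 0, -0.6, 0], [0, 0, 0, 0, 0, -0.8, 0], [0, 0, 0, 0, 0, -0.9, 0], [0, 0, 0, 0, 0, -1.0, 0], [0, 0, 0, 0, 0, -1.0, 0], [0, 0, 0, 0, 0, -1.0, 0]],
])

```text
time: 18.15
tool_pos: [0.525, 0.2339, 0.1274]
tcp_rot: [[-0.26, 0.966, 0.0], [0.966, 0.26, -0.001], [-0.001, 0.0, -1.0]]
wrist_force: [-3.2, -0.3, 7.2]
opening: 0.236
```

```bash
python3 - <<'E'
from kin import *
s=log()
for d in(90,-90):
    q=s['joint_pos']
    for k in range(1,7): q,e=ik(s['tool_pos'],Ro.from_rotvec([0,0,np.radians(d*k/6)]).as_matrix()@s['tcp_rot'],q)
    print(d,q.round(1),e)
E
```

```text
18.15 q [19.4 28.8 95.6 -0.  55.6  4.4] p [0.525  0.2339 0.1274] F [-3.2 -0.3  7.2] T [-0.4   1.01  0.02] o 0.236
[[-0.26, 0.966, 0.0], [0.966, 0.26, -0.001], [-0.001, 0.0, -1.0]]
90 [ 19.4  28.8  95.6   0.   55.6 -85.7] 1.2753410348271236e-10
-90 [19.4 28.9 95.5 -0.  55.7 94.3] 3.970570632226697e-10
```

send_rows([
  [[0, 0, 6, 0, 0.01, 0, 0], [0, 0, 12, 0, 0.02, 0, 0], [0, 0, 18, -0.01, 0.03, 0, 0], [0, 0, 24, -0.01, 0.04, 0, 0], [0, 0, 30, -0.02, 0.05, 0, 0], [0, 0, 36, -0.02, 0.06, 0, 0], [0, 0, 42, -0.02, 0.07, 0, 0], [0, 0, 48, -0.02, 0.08, 0, 0]],
])

```text
time: 18.95
tool_pos: [0.525, 0.2353, 0.1275]
tcp_rot: [[-0.893, 0.449, 0.001], [0.449, 0.893, 0.001], [-0.001, 0.001, -1.0]]
wrist_force: [-3.1, 0.8, 7.2]
opening: 0.236
```

```bash
python3 - <<'E'
from kin import *
s=log();y=s['tcp_rot'][:,1];print(np.degrees(np.arctan2(y[1],y[0])))
E
```

```text
18.95 q [ 19.5  28.8  95.6   0.   55.5 -43.8] p [0.525  0.2353 0.1275] F [-3.1  0.8  7.2] T [ 0.23  1.03 -0.11] o 0.236
[[-0.893, 0.449, 0.001], [0.449, 0.893, 0.001], [-0.001, 0.001, -1.0]]
63.29008387954359
```

send_rows([
  [[0, 0, 6, 0, 0.01, 0, 0], [0, 0, 12, 0, 0.02, 0, 0], [0, 0, 18, -0.01, 0.03, 0, 0], [0, 0, 24, -0.01, 0.04, 0, 0], [0, 0, 30, -0.02, 0.05, 0, 0], [0, 0, 36, -0.02, 0.06, 0, 0], [0, 0, 41.8, -0.02, 0.06, 0, 0], [0, 0, 41.8, -0.02, 0.06, 0, 0]],
])

```text
time: 19.75
tool_pos: [0.5253, 0.2357, 0.1277]
tcp_rot: [[-0.966, -0.26, 0.003], [-0.26, 0.966, 0.001], [-0.003, 0.0, -1.0]]
wrist_force: [-1.0, 0.4, 7.4]
opening: 0.232
```

```bash
python3 - <<'E'
from kin import *
s=log();y=s['tcp_rot'][:,1];print(np.degrees(np.arctan2(y[1],y[0])))
E
```

```text
19.75 q [ 19.5  28.8  95.6   0.   55.5 -85.6] p [0.5253 0.2357 0.1277] F [-1.   0.4  7.4] T [-0.01  0.36  0.06] o 0.232
[[-0.966, -0.26, 0.003], [-0.26, 0.966, 0.001], [-0.003, 0.0, -1.0]]
105.06861700539683
```

send_rows([
  [[0, 0, 0, 0, 0, 0.1, 0], [0, 0, 0, 0, 0, 0.2, 0], [0, 0, 0, 0, 0, 0.3, 0], [0, 0, 0, 0, 0, 0.4, 0], [0, 0, 0, 0, 0, 0.5, 0], [0, 0, 0, 0, 0, 0.6, 0], [0, 0, 0, 0, 0, 0.7, 0], [0, 0, 0, 0, 0, 0.7, 0]],
])

```text
time: 20.55
tool_pos: [0.5253, 0.2357, 0.1346]
tcp_rot: [[-0.967, -0.257, 0.003], [-0.257, 0.967, 0.001], [-0.003, 0.0, -1.0]]
wrist_force: [-0.1, 1.2, 5.4]
opening: 0.237
```

```bash
python3 - <<'E'
from kin import *
s=log()
E
```

```text
20.55 q [ 19.5  28.2  95.3   0.   56.3 -85.4] p [0.5253 0.2357 0.1346] F [-0.1  1.2  5.4] T [0.09 0.16 0.11] o 0.237
[[-0.967, -0.257, 0.003], [-0.257, 0.967, 0.001], [-0.003, 0.0, -1.0]]
```

send_rows([
  [[0, 0, 0, 0, 0, 0.03, 0], [0, 0, 0, 0, 0, 0.06, 0], [0, 0, 0, 0, 0, 0.09, 0], [0, 0, 0, 0, 0, 0.12, 0], [0, 0, 0, 0, 0, 0.12, 0], [0, 0, 0, 0, 0, 0.12, 0], [0, 0, 0, 0, 0, 0.12, 0], [0, 0, 0, 0, 0, 0.12, 0]],
])

```text
time: 21.35
tool_pos: [0.5252, 0.2356, 0.1351]
tcp_rot: [[-0.967, -0.256, 0.002], [-0.256, 0.967, 0.001], [-0.002, 0.0, -1.0]]
wrist_force: [4.6, 3.1, -1.8]
opening: 0.237
```

```bash
python3 - <<'E'
from kin import *
s=log()
E
```

```text
21.35 q [ 19.5  28.2  95.3   0.   56.4 -85.3] p [0.5252 0.2356 0.1351] F [ 4.6  3.1 -1.8] T [ 0.75 -1.12  0.08] o 0.237
[[-0.967, -0.256, 0.002], [-0.256, 0.967, 0.001], [-0.002, 0.0, -1.0]]
```

send_rows([
  [[0, 0, 0, 0, 0, 0, 25], [0, 0, 0, 0, 0, 0, 28], [0, 0, 0, 0, 0, 0, 34], [0, 0, 0, 0, 0, 0, 45], [0, 0, 0, 0, 0, 0, 60], [0, 0, 0, 0, 0, 0, 80], [0, 0, 0, 0, 0, 0, 80], [0, 0, 0, 0, 0, 0, 80]],
])

```text
time: 22.15
tool_pos: [0.5246, 0.2353, 0.1353]
tcp_rot: [[-0.967, -0.257, 0.001], [-0.257, 0.967, 0.0], [-0.001, 0.0, -1.0]]
wrist_force: [-0.5, 0.4, -0.7]
opening: 0.719
```

send_rows([
  [[0, 0, 0, 0, 0, 1, 80], [0, 0, 0, 0, 0, 3, 80], [0, 0, 0, 0, 0, 5, 80], [0, 0, 0, 0, 0, 7, 80], [0, 0, 0, 0, 0, 9, 80], [0, 0, 0, 0, 0, 12, 80], [0, 0, 0, 0, 0, 15, 80], [0, 0, 0, 0, 0, 15, 80]],
])

```text
time: 22.95
tool_pos: [0.5259, 0.2358, 0.2902]
tcp_rot: [[-0.966, -0.257, 0.007], [-0.257, 0.967, 0.003], [-0.008, 0.001, -1.0]]
wrist_force: [-0.2, 0.2, -0.9]
opening: 0.798
```

```bash
python3 - <<'E'
from h import *
s=log()
im,c=snap('scene','s9.png'); im2,c2=snap('wrist','w9.png')
e=np.array([.9659,.26,0]);n=np.array([-.26,.9659,0]);O=np.array([.525,.2356,.115])
u,v=proj(c,O).astype(int);u=min(max(u,66),493);v=min(max(v,75),345)
A=cv2.resize(im[v-75:v+75,u-66:u+67,::-1],(399,450),interpolation=cv2.INTER_CUBIC)
B=cv2.resize(im2[:,:,::-1],(400,300)); B=cv2.copyMakeBorder(B,75,75,0,0,cv2.BORDER_CONSTANT)
cv2.imwrite('pics/end.png',np.hstack([A,B]))
for k in (-.015,.075):print('scene axis',(proj(c,O+[0,0,k])-[u-66,v-75])*3)
for k in (.075,-.015):print('wrist',proj(c2,O+[0,0,k])*400/560+[399,75])
E
```

```text
22.95 q [ 19.5  19.1  85.7   0.   74.7 -85.3] p [0.5259 0.2358 0.2902] F [-0.2  0.2 -0.9] T [0.11 0.03 0.01] o 0.798
[[-0.966, -0.257, 0.007], [-0.257, 0.967, 0.003], [-0.008, 0.001, -1.0]]
scene axis [192.64635714 242.58664949]
scene axis [238.83956887 140.43108827]
wrist [593.58312258 226.27951558]
wrist [593.71207932 210.39199156]
```

View pics/end.png

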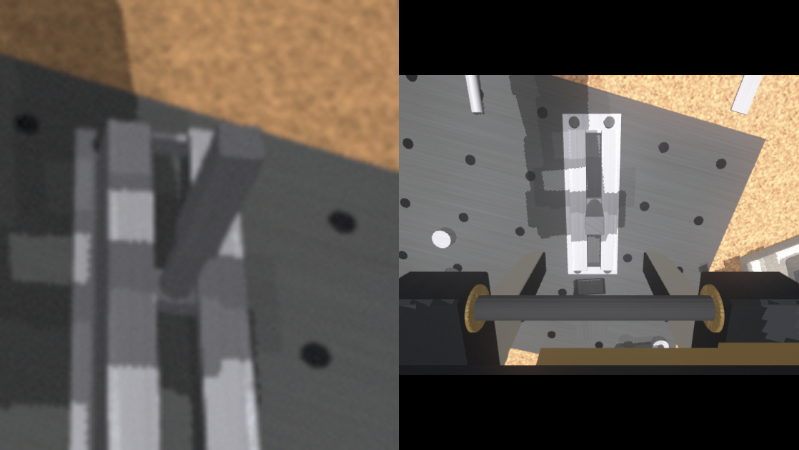

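```bash
python3 - <<'E'
from h import *
s=log();print(s['joint_velocities'].round(2));print(finish_job())
E
```

```text
23.05 q [ 19.5  19.3  86.    0.   74.6 -85.3] p [0.5246 0.2353 0.286 ] F [-0.6  0.1 -0.5] T [0.08 0.03 0.03] o 0.798
[[-0.967, -0.257, 0.002], [-0.257, 0.967, 0.001], [-0.002, 0.0, -1.0]]
[ 0.06  1.38  1.69 -0.04 -0.36  0.04]
the job is handed in; nothing more can be done
None
```

The post is standing caught in the slotted rail, let go and upright. I handed the job in at 23 s of the 72 s allowed; the hand-in reported no verdict.

- **Standing it on its head:** I took the post with the tool tilted 30°, turned it through 90° and set it down at about (0.53, -0.05), clear of the rail. I felt about 10 N of contact and let go. The wrist picture showed it standing where predicted.
- **Finding the slot:** In the wrist picture the slot came out 25.4 mm wide at 15.07°, about 4 mm off the rail's centre line. I regripped the post from above, and the picture put the head about 1.2 mm off the slot's middle. The arm's own readings gave almost no offset. I corrected by 0.9 mm and the head went in without touching the lips.
- **Pushing and turning:** I pushed the strip down about 16 mm against roughly 12 N and turned the post 90° with no noticeable resistance. On letting it up, the upward push vanished at the height where the head should catch (tool tip 0.135 m).
- **Last checks:** After release and withdrawal, the scene picture showed the post upright, within a few enlarged-crop pixels of where I expected it. The wrist force was about zero and the gripper was about 10 cm above the post.

I did not measure the post's final turn separately. It rests on the tool reading, 105.07° at the end of the turn against 105.07° wanted, drifting by well under 1° before release. I also did not measure the bystanders' final positions, but no move went near them. The arm was still settling at 1–2 degrees/s at hand-in, well clear of everything.

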